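# Plug the flat tongue key into the grinder's guard switch

### The job

The grinder's guard is back on, so close its interlock: take the key with the flat tongue out of the parking rack and push it straight down into the guard switch that has the long slot, keeping hold of it until its flange lies flush on top of the switch, then let go. Leave the other two keys where they stand in the rack.

Things in the scene. Friction and masses are not known exactly. Their poses are not given: they have to be found in the camera images.
- tongue_key: The key to use: steel flange 46 x 74 x 6 mm; on it a flat upright black handle, 16 (x) x 44 (y) mm, top 51 mm above origin; under it a flat steel tongue 6 (x) x 30 (y) mm, 38 mm long. About 0.2 kg. Origin: centre of the flange's underside; z up; same if turned half round. Starts upright, flange on the rack's dark steel top plate 68 mm above the bench, tongue hanging through a 24 x 44 mm opening.
- slot (a point): Centre of the slot mouth, in the flat top (62 mm above the bench) of the fixed grey switch, 60 x 92 mm, with the long slot. z up, y along the slot. Mouth 30 x 58 mm, flaring in over 12 mm to a throat 16 x 44 mm, 52 mm deep in all: a key fully home rests by its flange on the top. No spring or latch. The like switch with a 24 mm round hole is not the one.
- pin_key: Leave alone. Key with a round flange 60 mm across, black drum handle 34 mm across, top 51 mm above origin, one round pin below. Origin: centre of the flange's underside, z up. The three keys stand in any order in the metal rack's bays, side by side 96 mm apart along their y.
- prong_key: Leave alone. Key in the rack with a square flange 56 mm, black ball 32 mm on a stem, top 62 mm above origin, two thin round prongs below. Origin: centre of the flange's underside, z up.
Things that resemble listed ones, but are neither listed nor needed, are in the scene too. Leave any purple look-alike of the tongue_key alone.

How it is judged (in metres and radians):
On the way, in this order (a step that is already met when the one before it is completed fails the run):
1. the tongue key is lifted until its tongue is out of the rack (height (world z) of tongue_key above 0.104 m), for 0.1 s.
2. the tongue is in the slot to within 8 mm of home while the fingers still hold the key (z of tongue_key in the frame of slot below 0.008 m and horizontal distance between tongue_key and slot below 0.014 m and contact force between the fingers and tongue_key above 0.5 N), for 0.1 s.
At the end, for the whole second after the job is handed in: The tongue key sits in the slot of the slotted switch, its flange flush on the switch top (within 4 mm), centred within 14 mm, in line with the slot within 0.4 rad, upright within 0.1 rad and at rest; the other two keys are within 30 mm of where they stood (z of tongue_key in the frame of slot between -0.004 and 0.004 m and horizontal distance between tongue_key and slot below 0.014 m and angle between the y axis of tongue_key and the y axis of slot, either way round below 0.4 rad and angle between tongue_key's own z axis and vertical below 0.1 rad and linear speed of tongue_key below 0.02 m/s and distance of each of pin_key, prong_key from where it was at the start of the episode below 0.03 m); the robot touches nothing.
It fails at once if one of the other two keys is moved more than 30 mm (distance of any of pin_key, prong_key from where it was at the start of the episode above 0.03 m).
It also fails if it takes over 38 s, if anything falls off the work surface, if the arm or the gripper's body presses on something with over 40 N, if the wrist force passes 120 N, or if a joint passes its speed limit or range.

### The arm

A 6-joint arm with a two-finger parallel gripper is mounted at the origin on the work surface. World frame = base frame: x ahead of the robot, y to its left, z up, the work surface at z = 0. Lengths are in mm, angles in rad, forces in N, time in s.
With the tool pointing down it reaches from about 350 to 775 mm from the base axis. Payload 5.5 kg.
Tool frame: the origin (TCP) lies at the very end of the fingers, on their centre line; the grasp point (between the pads) lies r.pinch_z behind it (r.pinch_z is the distance from the TCP to the grasp point, in mm); z points along the fingers, x is the direction in which the jaws open and shut, and the axes are right-handed (so a half turn about z gives the same grasp; the last joint's range is limited). The gripper opens to 85 mm and grips with 20 to 120 N. Pads are 22 mm wide; open, the fingers measure 114 mm over their backs; the gripper's body (76 mm by 85 mm) begins 54 mm behind the grasp point. The pads swing forward as they close: fully open they stand 13 mm farther back than shut.
Start: joints at [-1.386, 0.313, 0.046, 1.304, 0, 1.431], TCP at [183.49, -544.98, 231.323] pointing down, gripper open.
Joint ranges: [-2.76, 2.76], [-0.86, 1.69], [-1.03, 1.26], [-2.2, 2.34], [-1.47, 1.5], [-3.14, 3.14]. Speed limits (rad/s): [2.57, 2.57, 3.14, 3.14, 3.14, 3.14].

### API

Orientations are given as a unit quaternion [w, x, y, z].
In Python, from plant import r gives the robot as it stands. The module is installed in compiled form; this text tells all that it offers.
- The arm moves only by the tool drive_tool, never from a script. Its argument "deltas" is one flat list of numbers, 4 for each row, row after row: the shift along the tool's x, y, z in cm, then the turn about the tool's z in rad. A call has 1 to 20 rows; each row shifts and turns the commanded pose from where the row before left it, along the tool's axes as they then stand; what a row does not reach is not made up. A row lasts 1/10 s, in which the tool goes at most 50 mm and 8.59 degrees, less where a joint would pass 70% of its speed; a pose out of reach is approached as far as the arm can. A call is refused whole if a number of a shift passes 5 or a number of a turn 0.15, either way. A call with a gripper value outside its range is refused whole. "grip" is the finger opening in cm, from 0 to 8.54, set as the call begins (left out, the last holds). The fingers move at their own pace and stop on an object; "force" is the grip in N (left out, the last holds). Time passes only in rows, so rows that do not move let the fingers close. It gives the time, the measured TCP pose, the force and the opening at its end, in the units of the state.
- r.state(): the state, without advancing time (a new reading comes with each control period).
- r.grab_frame(name): name is "scene" or "top"; returns a dict with "color" (400x640x3 uint8, red, green, blue), "fx", "fy", "cx", "cy" (pixels), "extrinsics" (4x4, takes a point from world to camera coordinates). Camera axes: x right, y down, z forward; pixel columns grow to the right and rows downward; lengths in mm; the calibration is good to about 2 mm. A picture is of the moment at which its call begins. There is no depth.
- r.sign_off(): hands the job in, once; it reports no verdict.
The state is a dict: "clock": time; "joint_positions": joint angles; "joint_velocities": joint speeds; "effort": joint torques, N m; "ee_pos": TCP position; "orientation": TCP orientation; "ft_force": force on the tool from outside, world axes, zero at the start; "ft_torque": the same for the moment, N m; "opening": opening from 0.0 (shut) to 1.0 (fully open).
Only numpy, scipy, OpenCV 4.12 (cv2) and the standard library are available. Lean on these libraries where they do the work, as an engineer would, in place of code of your own. Each camera call takes 0.05 s, during which the arm holds its last target. There are 200 camera calls.

## Working session

There is one attempt and no reset: what is moved stays moved. The work goes in short steps, Python scripts to look and compute and a tool call to move; the robot and the scene stay as the last step left them, time stands still between calls to the robot, and variables do not carry over. Pictures are saved under pics/ and viewed, about 8 in all and at most 12, crops included, and the job is handed in when it is done.

Besides the shell and the picture viewer there is one more tool, called after "Call:" as name(argument=value, ...), one argument or row to a line, values as JSON. drive_tool: Moves the arm, as the interface text tells. Its arguments: {"type":"object","properties":{"deltas":{"type":"array","items":{"type":"number"}},"grip":{"type":"number"},"force":{"type":"number"}},"required":["deltas"]}

```bash
mkdir -p pics; cat > h.py <<'E'
import numpy as np, cv2
from plant import r
def grab(n,f):
    g=r.grab_frame(n); cv2.imwrite(f'pics/{f}.png',g['color'][:,:,::-1]); np.savez(f'pics/{f}.npz',**g); return g
def ld(f): return np.load(f'pics/{f}.npz')
def proj(g,p):
    c=g['extrinsics']@np.r_[p,1]; return np.array([g['fx']*c[0]/c[2]+g['cx'],g['fy']*c[1]/c[2]+g['cy']])
def ray(g,u,v):
    E=g['extrinsics'];R=E[:3,:3];o=-R.T@E[:3,3]
    d=R.T@np.array([(u-g['cx'])/g['fx'],(v-g['cy'])/g['fy'],1]);return o,d/np.linalg.norm(d)
def atz(g,u,v,z):
    o,d=ray(g,u,v);return o+d*(z-o[2])/d[2]
def tri(a,b):
    (o1,d1),(o2,d2)=ray(*a),ray(*b)
    A=np.c_[d1,-d2];s=np.linalg.lstsq(A,o2-o1,rcond=None)[0]
    p,q=o1+s[0]*d1,o2+s[1]*d2;return (p+q)/2,np.linalg.norm(p-q)
E
python3 - <<'E'
from h import *
np.set_printoptions(suppress=True,precision=2)
for n in('scene','top'):
    g=grab(n,n+'0');print(n,g['fx'],g['cx'],g['cy']);print(g['extrinsics'])
s=r.state();print(s['clock'],s['ee_pos'],s['orientation'],r.pinch_z)
E
```

```text
scene 363.4566809701497 318.5104569245009 195.59399796557994
[[  -0.06    1.     -0.01   31.68]
 [   0.7     0.03   -0.71 -355.7 ]
 [  -0.71   -0.05   -0.71 1342.81]
 [   0.      0.      0.      1.  ]]
top 385.5487066522898 315.05892496576485 196.88445048437939
[[  0.03  -1.     0.   -10.84]
 [ -0.98  -0.03  -0.21 592.58]
 [  0.21   0.    -0.98 993.92]
 [  0.     0.     0.     1.  ]]
0.1 [ 183.4  -544.49  230.48] [-0.    0.81 -0.58 -0.  ] 18.700000000000003
```

View pics/scene0.png

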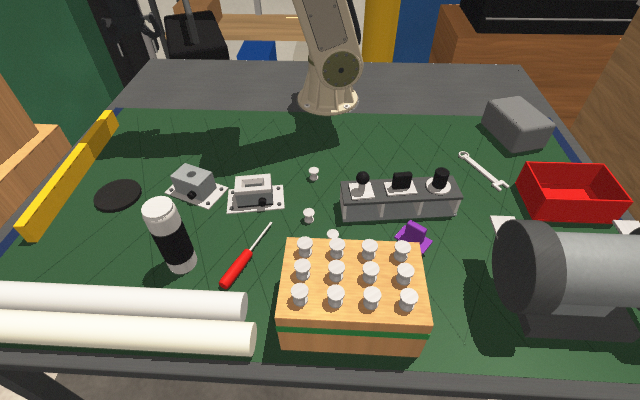

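View pics/top0.png

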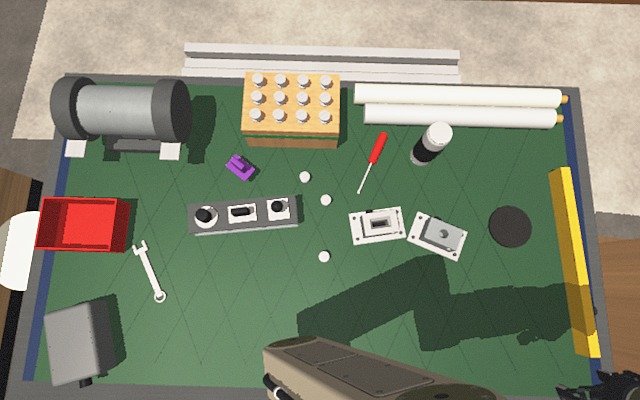

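The rack holds the three keys:
- Pin key (drum): scene (441,178), top (206,215).
- Flat-handled key: scene (402,181), top (243,212). This is the tongue key.
- Prong key (ball): scene (363,180), top (278,206).

The purple look-alike lies at scene (412,236), top (240,166). The slotted switch is at scene (254,185), top (378,223). The round-hole switch is at scene (190,178), top (445,233). An enlarged crop should confirm this.

```bash
python3 - <<'E'
from h import *
T=cv2.imread('pics/top0.png');S=cv2.imread('pics/scene0.png')
c=lambda I,u,v:cv2.resize(I[v:v+50,u:u+66],None,fx=6,fy=6,interpolation=cv2.INTER_CUBIC)
a=np.vstack([np.hstack([c(T,210,188),c(T,345,198)]),np.hstack([c(S,370,160),c(S,222,165)])])
cv2.imwrite('pics/crop.png',a);print(a.shape)
E
```

```text
(600, 792, 3)
```

View pics/crop.png

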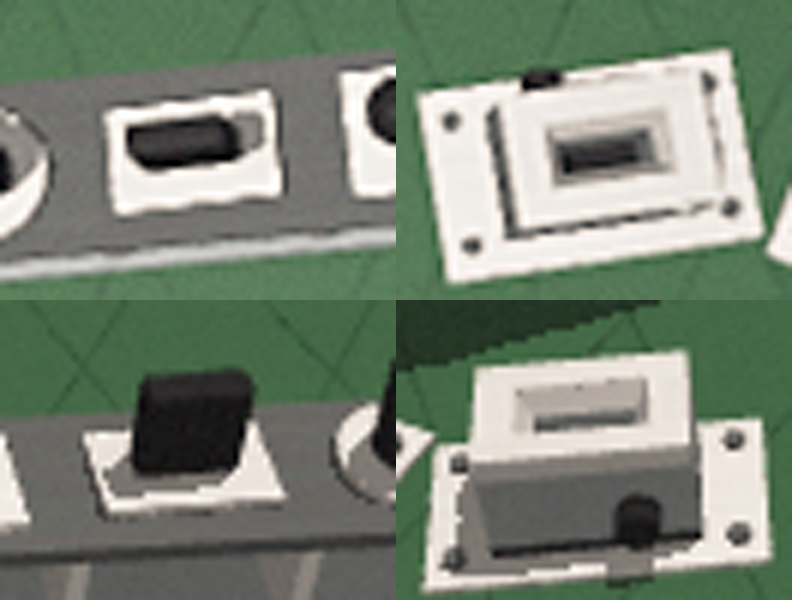

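The crop confirms both. The flat-handled key in the middle bay, on a rectangular flange, is the tongue key. The switch with the rectangular mouth at top (378,223) has the long slot. Next I triangulate the corners.

```bash
python3 - <<'E'
from h import *
np.set_printoptions(suppress=True,precision=1)
t,s=ld('top0'),ld('scene0')
f=lambda P,u,v,ox,oy:[(u+(x-ox+.5)/6-.5,v+(y-oy+.5)/6-.5) for x,y in P]
sets={'key':(f([(282,196),(115,214),(105,110),(272,90)],210,188,0,0),f([(85,434),(258,430),(285,496),(105,515)],370,160,0,300),74),
'switch':(f([(718,205),(512,236),(497,108),(700,72)],345,198,396,0),f([(475,368),(688,352),(692,458),(470,465)],222,165,396,300),62),
'mouth':(f([(670,168),(555,188),(548,128),(660,108)],345,198,396,0),f([(514,390),(645,377),(648,424),(515,432)],222,165,396,300),62)}
for k,(a,b,z) in sets.items():
    P=[]
    for p,q in zip(a,b):
        X,e=tri((t,*p),(s,*q));P.append(X);print(k,X,round(e,1))
    def pr(n,P):
        P=np.array(P)[:,:2].astype(np.float32);l=P[1]-P[0]+P[2]-P[3]
        print('  ',n,P.mean(0),'yaw of long axis from +y deg',np.degrees(np.arctan2(-l[0],l[1])),'len',np.linalg.norm(l)/2,'wid',np.linalg.norm(P[3]-P[0]+P[2]-P[1])/2)
    print(k,'mean z',np.mean(P,0)); pr('tri',P)
    pr('top@z',[atz(t,*p,z) for p in a]);pr('scene@z',[atz(s,*p,z) for p in b])
R=cv2 and None
from scipy.spatial.transform import Rotation as Ro
q=r.state()['orientation'];print(Ro.from_quat([*q[1:],q[0]]).as_matrix())
E
```

```text
key [521.7 162.6  73.5] 2.7
key [511.9 236.6  70. ] 1.8
key [557.7 242.   76.1] 0.7
key [569.6 168.7  73.5] 0.1
key mean z [540.2 202.4  73.3]
   tri [540.2 202.4] yaw of long axis from +y deg 8.392449 len 74.46467 wid 47.130993
   top@z [540.1 201.8] yaw of long axis from +y deg 8.340566 len 74.75522 wid 47.953903
   scene@z [541.  202.8] yaw of long axis from +y deg 8.012178 len 73.80058 wid 43.960934
switch [ 503.9 -220.7   61.3] 2.2
switch [ 487.4 -129.    59.9] 3.1
switch [ 546.2 -121.    52.3] 0.7
switch [ 563.9 -211.5   61.2] 1.7
switch mean z [ 525.4 -170.6   58.7]
   tri [ 525.4 -170.6] yaw of long axis from +y deg 10.65192 len 92.664024 wid 59.99508
   top@z [ 524.8 -169.8] yaw of long axis from +y deg 11.048111 len 93.834526 wid 59.404343
   scene@z [ 528.8 -170. ] yaw of long axis from +y deg 7.3463273 len 92.55926 wid 64.35291
mouth [ 519.7 -199.3   63.6] 3.0
mouth [ 508.8 -145.9   63.8] 0.4
mouth [ 536.  -141.7   61.7] 3.2
mouth [ 546.6 -194.    64.4] 1.2
mouth mean z [ 527.8 -170.3   63.4]
   tri [ 527.8 -170.3] yaw of long axis from +y deg 11.481516 len 53.93644 wid 27.42054
   top@z [ 528.  -170.4] yaw of long axis from +y deg 11.732885 len 52.24294 wid 27.385609
   scene@z [ 526.3 -170.8] yaw of long axis from +y deg 9.580855 len 56.217937 wid 28.482687
[[ 0.3 -0.9 -0. ]
 [-0.9 -0.3  0. ]
 [-0.  -0.  -1. ]]
```

Call:
drive_tool(
  deltas=[0, 0, 0, -0.139, 0, 0, 0, -0.139, 0, 0, 0, -0.139, 0, 0, 0, -0.139, 0, 0, 0, -0.139, 0, 0, 0, -0.139, 0, 0, 0, -0.139, 0, 0, 0, -0.139, 0, 0, 0, -0.139, 0, 0, 0, -0.139],
  grip=8,
)

```text
clock: 1.1
ee_pos: [183.4, -544.7, 230.8]
orientation: [-0.001, 0.997, 0.075, -0.0]
ft_force: [-0.2, 0.0, -0.1]
opening: 0.935
```

```bash
cat >> h.py <<'E'
def to(x,y,z,yaw):
    s=r.state();q=s['orientation'];a=2*np.arctan2(q[2],q[1]);p=np.array(s['ee_pos'])
    d=np.array([x,y,z])-p;c,sn=np.cos(a),np.sin(a)
    dy=(np.radians(yaw)-a+np.pi/2)%np.pi-np.pi/2
    print('t',round(s['clock'],2),'pos',p.round(1),'yaw',round(np.degrees(a),2),'open',round(s['opening'],3),'F',np.round(s['ft_force'],1))
    print('tool cm',np.round([(c*d[0]+sn*d[1])/10,(sn*d[0]-c*d[1])/10,-d[2]/10],2),'turn',round(-dy,3))
E
python3 -c "
from h import *
to(540,202,170,8.2)"
```

```text
t 1.1 pos [ 183.4 -544.7  230.8] yaw 8.58 open 0.935 F [-0.2  0.  -0.1]
tool cm [ 46.4  -68.51   6.08] turn 0.007
```

Call:
drive_tool(
  deltas=[1.2, -1.7, 0, 0, 2.3, -3.4, 0, 0, 2.3, -3.4, 0, 0, 2.3, -3.4, 0, 0, 2.3, -3.4, 0, 0, 2.3, -3.4, 0, 0, 2.3, -3.4, 0, 0, 2.3, -3.4, 0, 0, 2.3, -3.4, 0, 0, 2.3, -3.4, 0, 0, 2.3, -3.4, 0, 0, 2.3, -3.4, 0, 0, 2.3, -3.4, 0, 0, 2.3, -3.4, 0, 0, 2.3, -3.4, 0, 0, 2.3, -3.4, 0, 0, 2.3, -3.4, 0, 0, 2.3, -3.4, 0, 0, 2.3, -3.4, 0, 0, 2.0, -3.0, 0, 0],
)

```text
clock: 3.1
ee_pos: [530.6, 173.2, 230.8]
orientation: [0.0, 0.997, 0.072, -0.0]
ft_force: [0.4, -0.9, 0.1]
opening: 0.938
```

Call:
drive_tool(
  deltas=[0, 0, 1.5, 0, 0, 0, 2, 0, 0, 0, 1.5, 0, 0, 0, 1, 0, 0, 0, 0, 0],
)

```text
clock: 3.6
ee_pos: [529.1, 171.0, 169.5]
orientation: [0.0, 0.997, 0.072, -0.002]
ft_force: [-1.0, 0.5, -0.3]
opening: 0.932
```

```bash
python3 -c "
from h import *
to(540,202,91,8.2)
g=grab('top','t1');s=grab('scene','s1')
c=lambda I,u,v:cv2.resize(I[v:v+60,u:u+80,::-1],None,fx=5,fy=5,interpolation=cv2.INTER_CUBIC)
cv2.imwrite('pics/c1.png',np.hstack([c(g['color'],205,185),c(s['color'],360,140)]))"
```

```text
t 3.6 pos [529.1 171.  169.5] yaw 8.25 open 0.932 F [-1.   0.5 -0.3]
tool cm [ 1.53 -2.91  7.85] turn 0.001
```

View pics/c1.png

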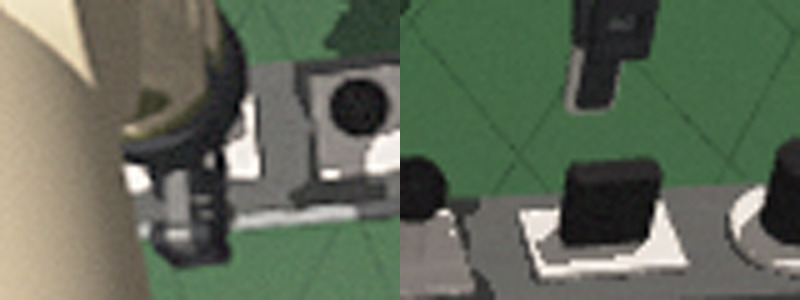

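The fingers hang about 30 mm short in -y. I will finish the approach and check from measured poses.

Call:
drive_tool(
  deltas=[0.5, -1, 0, 0, 0.6, -1.2, 0, 0, 0.4, -0.7, 0, 0, 0, 0, 0, 0, 0, 0, 0, 0],
)

```text
clock: 4.2
ee_pos: [541.0, 202.5, 171.2]
orientation: [0.0, 0.997, 0.072, -0.0]
ft_force: [0.0, 0.4, -0.0]
opening: 0.936
```

```bash
python3 -c "
from h import *
to(540,202,87,8.2)
s=grab('scene','s2')
cv2.imwrite('pics/c2.png',cv2.resize(s['color'][130:210,340:460,::-1],None,fx=5,fy=5,interpolation=cv2.INTER_CUBIC))"
```

```text
t 4.2 pos [541.  202.5 171.2] yaw 8.31 open 0.936 F [ 0.   0.4 -0. ]
tool cm [-0.11  0.04  8.42] turn 0.002
```

View pics/c2.png

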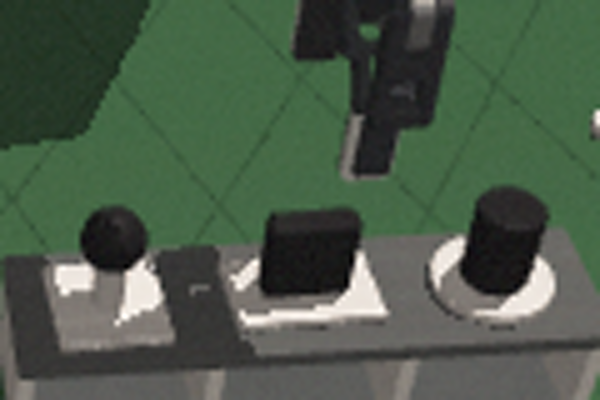

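The near fingertip is at scene (413,165). I compare it with the projected position before descending.

```bash
python3 -c "
from h import *
g=ld('s2');c,s=np.cos(.145),np.sin(.145)
for z in(171,178,184):
  for k in (40,48): print(z,k,proj(g,[541+k*c,202.5+k*s,z]))
print('handle top ctr',proj(g,[540,202,119]), 'seen about',340+310/5,130+222/5)"
```

```text
171 40 [411.00864426 168.22946511]
171 48 [411.98066012 170.60116715]
178 40 [411.55236195 165.79771867]
178 48 [412.53433093 168.16685966]
184 40 [412.02380032 163.68923741]
184 48 [413.01443875 166.05598436]
handle top ctr [402.57548928 173.66023122] seen about 402.0 174.4
```

The projection matches the picture, so the offset is perspective. I descend and grip.

Call:
drive_tool(
  deltas=[-0.1, 0, 1.5, 0, 0, 0, 2, 0, 0, 0, 2, 0, 0, 0, 1.5, 0, 0, 0, 0.8, 0, 0, 0, 0.4, 0, 0, 0, 0, 0, 0, 0, 0, 0],
)

```text
clock: 5.05
ee_pos: [540.5, 201.9, 90.0]
orientation: [-0.0, 0.997, 0.072, 0.001]
ft_force: [-0.7, -0.8, 0.6]
opening: 0.935
```

Call:
drive_tool(
  deltas=[0, 0, 0, 0, 0, 0, 0, 0, 0, 0, 0, 0, 0, 0, 0, 0, 0, 0, 0, 0, 0, 0, 0, 0, 0, 0, 0, 0, 0, 0, 0, 0, 0, 0, 0, 0, 0, 0, 0, 0],
  grip=0,
  force=60,
)

```text
clock: 6.05
ee_pos: [540.2, 201.9, 89.5]
orientation: [0.0, 0.997, 0.072, 0.0]
ft_force: [-0.6, 0.6, 3.8]
opening: 0.179
```

Call:
drive_tool(
  deltas=[0, 0, -0.4, 0, 0, 0, -0.8, 0, 0, 0, -0.8, 0, 0, 0, -1, 0, 0, 0, -1, 0, 0, 0, -1.5, 0, 0, 0, -1.5, 0, 0, 0, -1.5, 0, 0, 0, -1.5, 0, 0, 0, -1.5, 0, 0, 0, -1, 0, 0, 0, -0.5, 0, 0, 0, 0, 0],
)

```text
clock: 7.35
ee_pos: [540.4, 202.0, 220.1]
orientation: [-0.0, 0.997, 0.072, 0.001]
ft_force: [0.9, 0.8, -1.9]
opening: 0.177
```

```bash
python3 -c "
from h import *
to(526.5,-170.2,214,10.5)
s=grab('scene','s3')
cv2.imwrite('pics/c3.png',cv2.resize(s['color'][90:210,330:470,::-1],None,fx=4,fy=4,interpolation=cv2.INTER_CUBIC))"
```

```text
t 7.35 pos [540.4 202.  220.1] yaw 8.25 open 0.177 F [ 0.9  0.8 -1.9]
tool cm [-6.71 36.63  0.61] turn -0.039
```

View pics/c3.png

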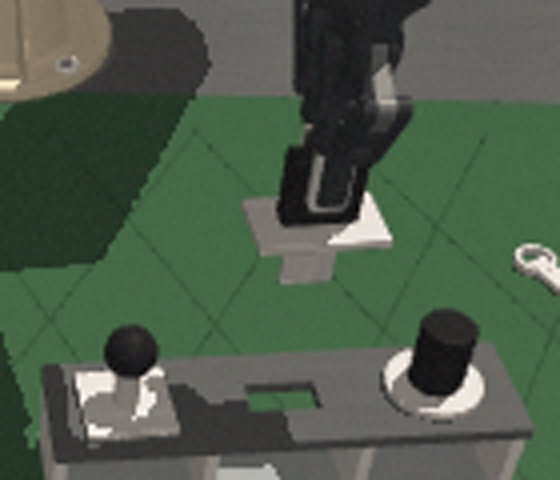

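The key is held upright in the jaws, with its flange around crop (320,222). The neighbouring keys have not moved. I carry it to the switch.

Call:
drive_tool(
  deltas=[-0.2, 1, 0, 0, -0.4, 2, 0, 0, -0.55, 3, 0, -0.004, -0.55, 3, 0, -0.004, -0.55, 3, 0, -0.004, -0.55, 3, 0, -0.004, -0.55, 3, 0, -0.004, -0.55, 3, 0, -0.004, -0.55, 3, 0, -0.004, -0.55, 3, 0, -0.004, -0.55, 3, 0, -0.004, -0.55, 3, 0, -0.004, -0.4, 2, 0, 0, -0.2, 1, 0, 0, 0, 0.6, 0, 0, 0, 0, 1.5, 0, 0, 0, 2, 0, 0, 0, 1.5, 0, 0, 0, 0, 0, 0, 0, 0, 0],
)

```text
clock: 9.4
ee_pos: [533.0, -169.3, 169.3]
orientation: [-0.0, 0.996, 0.092, -0.0]
ft_force: [1.1, -0.1, -1.6]
opening: 0.177
```

```bash
python3 -c "
from h import *
to(526.5,-170.2,84,10.5)
s=grab('scene','s4');g=grab('top','t4')
c=lambda I,u,v:cv2.resize(I[v:v+100,u:u+80,::-1],None,fx=5,fy=5,interpolation=cv2.INTER_CUBIC)
cv2.imwrite('pics/c4.png',np.hstack([c(s['color'],212,120),c(g['color'],335,170)]))"
```

```text
t 9.4 pos [ 533.  -169.3  169.3] yaw 10.6 open 0.177 F [ 1.1 -0.1 -1.6]
tool cm [-0.65 -0.03  8.53] turn 0.002
```

View pics/c4.png

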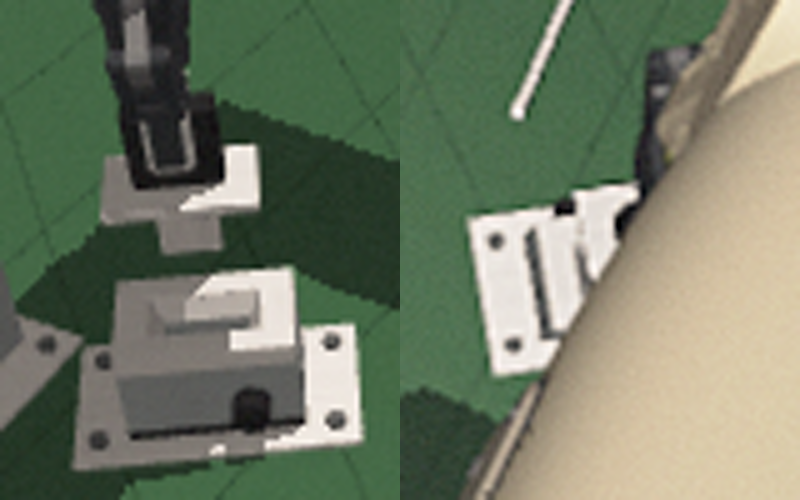

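```bash
python3 -c "
from h import *
g=ld('s4');f=lambda x,y:(212+(x+.5)/5-.5,120+(y+.5)/5-.5)
P=[atz(g,*f(*p),153.8) for p in[(105,157),(258,147),(263,204),(100,215)]];print(np.round(P,1),np.mean(P,0).round(1))
print('tongue tip',[atz(g,*f(x,y),109.8).round(1) for x,y in((160,250),(222,250))])
P=[atz(g,*f(*p),62) for p in[(148,300),(258,290),(260,327),(150,335)]];print('mouth',np.mean(P,0).round(1))
P=[atz(g,*f(*p),62) for p in[(115,283),(295,267),(300,348),(118,373)]];print('sw',np.mean(P,0).round(1))"
```

```text
[[ 516.4 -208.2  153.8]
 [ 505.1 -135.4  153.8]
 [ 548.2 -125.8  153.8]
 [ 559.8 -200.7  153.8]] [ 532.4 -167.5  153.8]
tongue tip [array([ 533. , -184.8,  109.8]), array([ 531.5, -154.1,  109.8])]
mouth [ 526.3 -170.7   62. ]
sw [ 529.1 -168.4   62. ]
```

The tongue sits over the mouth to within a few mm. I correct by x -5.5 mm and descend in stages, watching the force.

Call:
drive_tool(
  deltas=[-0.3, 0, 0, 0, -0.26, 0, 0, 0, 0, 0, 1, 0, 0, 0, 1.5, 0, 0, 0, 1.2, 0, 0, 0, 0.6, 0, 0, 0, 0.4, 0, 0, 0, 0.4, 0, 0, 0, 0.4, 0, 0, 0, 0.4, 0, 0, 0, 0, 0],
)

```text
clock: 10.6
ee_pos: [527.4, -171.0, 109.8]
orientation: [-0.0, 0.996, 0.092, -0.0]
ft_force: [0.6, -0.3, -3.1]
opening: 0.175
```

```bash
python3 -c "
from h import *
to(527.5,-170.5,83.5,10.5)"
```

```text
t 10.6 pos [ 527.4 -171.   109.8] yaw 10.54 open 0.175 F [ 0.6 -0.3 -3.1]
tool cm [ 0.02 -0.04  2.63] turn 0.001
```

Call:
drive_tool(
  deltas=[0, 0, 0.4, 0, 0, 0, 0.4, 0, 0, 0, 0.4, 0, 0, 0, 0.4, 0, 0, 0, 0.4, 0, 0, 0, 0.3, 0, 0, 0, 0.2, 0, 0, 0, 0, 0, 0, 0, 0, 0],
)

```text
clock: 11.5
ee_pos: [527.7, -171.1, 85.3]
orientation: [0.0, 0.996, 0.092, 0.0]
ft_force: [0.1, -0.4, -2.4]
opening: 0.174
```

Call:
drive_tool(
  deltas=[0, 0, 0.1, 0, 0, 0, 0.1, 0, 0, 0, 0, 0, 0, 0, 0, 0, 0, 0, 0, 0],
)

```text
clock: 12.0
ee_pos: [527.8, -171.2, 83.5]
orientation: [0.0, 0.996, 0.092, 0.0]
ft_force: [0.6, -0.8, -0.3]
opening: 0.177
```

Call:
drive_tool(
  deltas=[0, 0, 0.1, 0, 0, 0, 0, 0, 0, 0, 0, 0],
)

```text
clock: 12.3
ee_pos: [527.9, -171.2, 83.5]
orientation: [0.0, 0.996, 0.092, 0.0]
ft_force: [-1.8, 0.6, 7.6]
opening: 0.18
```

The vertical force rose to 7.6 N at TCP z 83.5, which is the predicted seated height, so the flange is on the switch top. I release and back off.

Call:
drive_tool(
  deltas=[0, 0, 0, 0, 0, 0, 0, 0, 0, 0, 0, 0, 0, 0, 0, 0, 0, 0, 0, 0, 0, 0, 0, 0, 0, 0, 0, 0],
  grip=6,
)

```text
clock: 13.0
ee_pos: [527.7, -171.1, 82.2]
orientation: [0.0, 0.996, 0.092, -0.0]
ft_force: [0.4, 0.1, -0.9]
opening: 0.705
```

Call:
drive_tool(
  deltas=[0, 0, -0.5, 0, 0, 0, -1, 0, 0, 0, -2, 0, 0, 0, -3, 0, 0, 0, -3, 0, 0, 0, -3, 0, 0, 0, -2, 0, 0, -3, 0, 0, 0, -3, 0, 0, 0, -3, 0, 0, 0, -3, 0, 0, 0, -2, 0, 0, 0, 0, 0, 0, 0, 0, 0, 0],
)

```text
clock: 14.4
ee_pos: [502.4, -33.4, 228.2]
orientation: [0.0, 0.996, 0.092, 0.001]
ft_force: [0.7, -0.4, -0.5]
opening: 0.706
```

```bash
python3 -c "
from h import *
to(527.5,-170.5,83.5,10.5)
s=grab('scene','s5');g=grab('top','t5')
c=lambda I,u,v,w,h,k:cv2.resize(I[v:v+h,u:u+w,::-1],None,fx=k,fy=k,interpolation=cv2.INTER_CUBIC)
cv2.imwrite('pics/c5.png',np.vstack([np.hstack([c(s['color'],212,140,80,75,5),c(g['color'],335,185,80,75,5)]),c(s['color'],220,130,266,70,3)[:,:798].copy() if 0 else cv2.copyMakeBorder(c(s['color'],300,140,200,90,2),0,0,0,400,cv2.BORDER_CONSTANT)]))"
```

```text
t 14.4 pos [502.4 -33.4 228.2] yaw 10.61 open 0.706 F [ 0.7 -0.4 -0.5]
tool cm [-0.05 13.94 14.47] turn 0.002
```

View pics/c5.png

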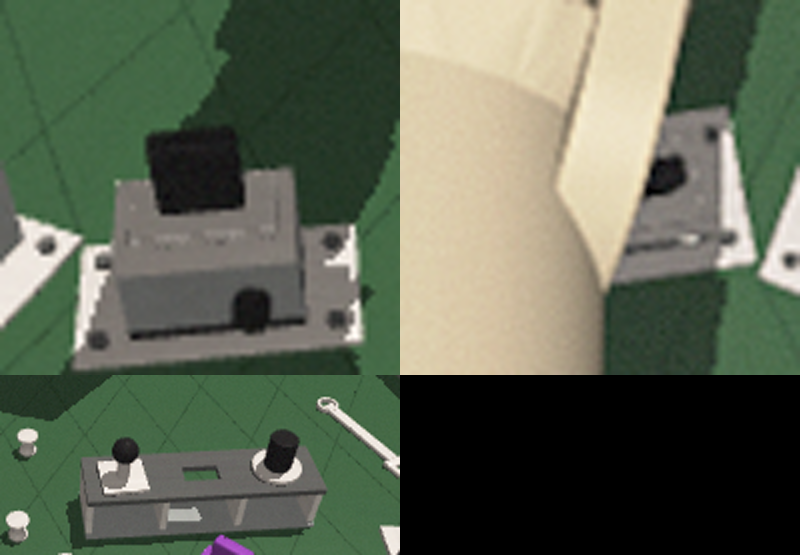

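The key stands upright with its flange flush and square on the switch top, and the other two keys are in place. One numeric check, then I hand in.

```bash
python3 -c "
from h import *
g=ld('s5');print('handle top centre seen',(212+193/5,140+136/5),'expected',proj(g,[527.5,-170.5,113]))
d=np.abs(ld('s5')['color'].astype(int)-ld('s3')['color']).sum(2)
print('changed px pin/prong',(d[165:195,428:455]>150).sum(),(d[170:200,348:375]>150).sum())
r.sign_off()"
```

```text
handle top centre seen (250.6, 167.2) expected [249.55871218 167.3417118 ]
changed px pin/prong 0 109
the job is handed in; nothing more can be done
```

The tongue key is seated in the long-slot switch, and I handed the job in at about 14.5 s of the 38 s. I lifted it from the middle bay, carried it over the prong key and lowered it into the slot. I held it until the vertical force rose to 7.6 N at TCP z 83.5 mm, the height predicted for a seated key, then let go and backed off. Sign-off gives no verdict.

- **Seating:** the last pictures show the key upright with its flange flush and centred. The top of its handle is within about 1 px (roughly 2 mm) of where it should be.
- **Pin key:** it shows no pixel change since just after the lift.
- **Prong key:** my pixel comparison flagged 109 changed pixels around it. In the picture it stands in its original place, and I put the change down to the arm's shadow moving off it; I did not measure its position separately.
- **Top view:** the arm partly blocked it at the end, so the final fit was checked mainly from the scene camera.

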